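Fit the pump relay and hold the irrigation key switch on

ROBOT

A 6-joint arm with a two-finger parallel gripper is mounted at the origin on the work surface. World frame = base frame: x ahead of the robot, y to its left, z up, the work surface at z = 0. Lengths are in m, angles in rad, forces in N, time in s.
With the tool pointing down it reaches from about 0.35 to 0.975 m from the base axis. Payload 4.9 kg.
Tool frame: the origin (TCP) lies midway between the tips of the shut fingers; the grasp point (between the pads) lies behind it (manip.tcp_to_grasp is the z of the grasp point in the tool frame, in m); z points along the fingers, y is the direction in which the jaws open and shut (so a half turn about z gives the same grasp; the last joint's range is limited). The gripper opens to 85 mm and grips with 20 to 120 N. Pads are 22 mm wide; open, the fingers measure 114 mm over their backs; the gripper's body (76 mm by 85 mm) begins 54 mm behind the grasp point. The pads swing forward as they close: fully open they stand 13 mm farther back than shut.
Start: joints at [1.199, 0.053, 1.613, -0, 1.476, -0.119], TCP at [0.156, 0.605, 0.231] pointing down, gripper open.
Joint ranges: [-3.01, 3.01], [-1.01, 2.22], [0.06, 2.58], [-1.02, 4.17], [0.09, 2.62], [-3.14, 3.14]. Speed limits (rad/s): [2.57, 2.57, 3.14, 3.14, 3.14, 3.14].

INTERFACE

Orientations are given as a unit quaternion [w, x, y, z].
In Python, from plant import status, vision, order, regions_of, manip gives the robot as it stands. The module is installed in compiled form; this text tells all that it offers.
- The arm moves only by the shell command python3 -m crank 'ROWS'. ROWS is JSON, one flat list of numbers, 5 for each row, row after row: the shift along the tool's x, y, z in mm, then the turn about the tool's z in degrees, then the opening in per cent of the stroke, from 0 (shut) to 100 (fully open). In form: [tx, ty, tz, yaw, fingers, tx, ty, tz, yaw, fingers, ...]. A call has exactly 10 rows; each row is the pose to reach, as a shift and turn from the pose commanded when the call began, along the tool's axes at that moment; what a row does not reach only later rows make up. A row lasts 1/10 s, in which the tool goes at most 50 mm and 8.59 degrees, less where a joint would pass 70% of its speed; a pose out of reach is approached as far as the arm can. A call with a gripper value outside its range is refused whole. The fingers move at their own pace and stop on an object; the grip force is fixed at half the most. Time passes only in rows, so rows that repeat a pose let the fingers close, or fill a call up. It gives the time, the measured TCP pose, the force and the opening at its end, in the units of the state.
- status.state(): the state, without advancing time (a new reading comes with each control period).
- vision.grab_frame(name): name is "scene" or "top" or "wrist"; returns (picture, depth): 400x640x3 uint8, red, green, blue; 400x640 float32, m along the optical axis (not along the pixel's ray), 0 where there is no reading.
- vision.get_calibration(name): a dict with "camera_matrix" (3x3 intrinsics, pixels), "k1" (the pictures are not rectified: a ray, as slopes to the right and down, at radius r is drawn at 1 + k1 r^2 times it, then the intrinsics apply), "R" (3x3) and "t" (3): a world point X has camera coordinates R X + t. Camera axes: x right, y down, z forward; pixel columns grow to the right and rows downward; lengths in m; the calibration is good to about 2 mm. A picture is of the moment at which its call begins: read the wrist's pose just before it. get_calibration takes no time and is no camera call; for the wrist camera it gives the pose at the moment of the call.
- order.job_done(): hands the job in, once; it reports no verdict.
Trained networks look in the newest picture that a camera, given by its name, has taken for a name from the list of things; names that differ only in an ending like _2 or _b are one class to them, and where a whole thing is asked for, a point or a joint stands for the part that bears it (a point fixed in the world has none). Each returns a list of dicts, best first, with "confidence" (0 to 1); they miss things now and then, are a little off and sometimes report something else, mostly with a low value. They report only what shows in the picture. A call takes as long as a camera call.
- regions_of(camera, name): "region" (400x640 bool, what is visible of it) and "extent" ([centre column, centre row, width, height] in pixels, round what is visible of it).
The state is a dict: "time": time; "joint_pos": joint angles; "joint_vel": joint speeds; "joint_efforts": joint torques, N m; "tool_pos": TCP position; "tool_rot": TCP orientation; "contact_force": force on the tool from outside, world axes, zero at the start; "ft_torque": the same for the moment, N m; "gripper_width": opening from 0.0 (shut) to 1.0 (fully open).
Only numpy, scipy, OpenCV 4.12 (cv2) and the standard library are available. Lean on these libraries where they do the work, as an engineer would, in place of code of your own. Each camera call takes 0.05 s, during which the arm holds its last target. There are 200 camera calls.

TASK

Get the irrigation pump going from the controller on the potting bench: seat the loose relay fully home in the controller's empty pocket, then swing the locking lever shut over it to its stop. Then take the key from its wooden stand, push it fully home in the key switch (wiggle it if the sticky pins hold it up) and turn it a quarter turn clockwise to the stop. The switch springs back, so finish while still gripping the key and holding it turned; leave the seedling pot, bottle and trowel where they are.

Things in the scene. Friction and masses are not known exactly. Their poses are not given: they have to be found in the camera images.
- controller: Fixed grey box lying flat on the bench, 190 x 330 x 60 mm high; its top carries the relay pocket, lever and key switch. Origin: centre of its underside; x along the short side (away from the robot), y along the long side, z up. In this frame the pocket is at (0, 60) mm, the lever's pivot at (-50, 60), the key switch at (0, -95). Turned up to about 15 degrees either way.
- pocket (a point): Relay pocket in the controller's top: centre of its floor, axes as the controller's. The pocket is open upward, 45 mm along x, 31 mm along y, 18 mm deep to the top of the controller, with a 2 mm chamfer at the mouth (relay clearance 1.5 mm each side).
- relay: Loose plug-in relay: upright white block with black foot, 42 (its x) x 28 (its y) x 55 mm high, about 70 g, standing on the bench. Origin: centre of its underside, z up. Goes in with its long side along the pocket's x, either way round, and stands 37 mm proud when home (origin at the pocket point). Grip across the 28 mm: the sides of the pocket along y are free for fingers.
- lever (a joint): Locking lever angle, rad: 0 = shut (along the controller's +x over the middle of the relay, at its stop), growing anticlockwise seen from above as it opens, 1.85 at most (1.57 = along the controller's +y). Starts at 1.4 to 1.75. Swings level about a vertical pivot with light friction (about 1 N at the knob) and stays where left.
- lever_hinge (a point): Point on the lever's vertical pivot axis, 103.5 mm above the bench, at mid-thickness of the lever arm.
- lever_knob (a point): Middle of the upright black knob at the lever's end: cylinder 14 mm across, 32 mm tall, 96 mm from the pivot axis; its foot, 16 mm below this point, stands on the steel arm (14 mm wide, 8 mm thick). The arm's underside passes 2.5 mm over a relay that is home. x points outward along the lever.
- key: Loose key standing blade down in its stand. Steel blade 14 mm wide (key x), 5 thick (key y), 30 long, the lowest 3.5 mm tapering in width to 7 mm; above it a black head 36 (x) x 12 (y) x 40 mm high. About 50 g. Same either way round. Origin: centre of the blade's tip, z up along the blade; head from z = 30 to 70 mm.
- key_grip (a point): Centre of the key's head, 50 mm above the blade's tip; pinch it here across its 12 mm thickness (key y).
- key_stand: Fixed wooden block 75 x 60 mm, 40 mm high, that holds the key in a slot 34 mm deep in its top, the key's head resting on the top. Origin: centre of its underside; key x lies along its x.
- keyhole (a point): Centre of the keyhole, level with its round steel rim (48 mm across, 65 mm above the bench) on which the key's head rests when home, the blade's tip then 30 mm below. Turns with the cylinder: x along the slot, z up. Slot 16.5 x 6.5 mm, 40 deep, mouth 1 mm below the rim, 2 mm chamfer. Two sticky pins 12 and 20 mm down, one at each end of the slot: straight down they take up to 30 N, half that if wiggled 1 mm to and fro along x.
- cylinder (a joint): Angle of the key cylinder, rad: 0 = rest (slot along the controller's x), growing clockwise seen from above, stop at 1.5. A spring drives it back (about 0.04 N m at rest, 0.13 N m at the stop). The key has about 0.1 rad of play in the slot.
- seedling_pot: Bystander: black plant pot, 90 mm wide, 85 mm high with a green seedling, beyond the controller. Origin at its underside.
- feed_bottle: Bystander: white bottle with a black cap, 68 mm wide, 170 mm high, left of the controller. Origin at its underside.
- trowel: Bystander: hand trowel lying on the bench at the far right, 265 mm long, steel blade and wooden handle. Origin at the blade's root.

How it is judged:
On the way, in this order (a step that is already met when the one before it is completed fails the run):
1. the relay is home in the pocket (z of relay in the frame of pocket between -0.004 and 0.004 m and horizontal distance between relay and pocket below 0.004 m and angle between relay's own z axis and vertical below 0.08 rad), for 0.2 s.
2. the lever is shut over the seated relay (all of step 1 and value of joint lever below 0.12 rad), for 0.2 s.
3. the key is fully home in the unturned switch (all of step 2 and z of key in the frame of keyhole below -0.026 m and horizontal distance between key and keyhole below 0.004 m and angle between key's own z axis and vertical below 0.1 rad and value of joint cylinder below 0.5 rad), for 0.1 s.
4. the key is turned a quarter clockwise (all of step 2 and z of key in the frame of keyhole below -0.026 m and horizontal distance between key and keyhole below 0.004 m and angle between key's own z axis and vertical below 0.1 rad and value of joint cylinder above 1.3 rad), for 0.3 s.
At the end, for the whole second after the job is handed in: Relay upright in the pocket within 4 mm of home, lever within 0.12 rad of shut, key upright in the keyhole within 4 mm of fully home, cylinder held turned past 1.3 rad (stop 1.5), steady, with the fingers gripping the key (over 1 N) (all of step 4 and contact force between the fingers and key above 1 N and velocity of joint cylinder below 0.5 rad/s); the arm keeps its last pose, push and grip.
It fails at once if the potted seedling is moved more than 30 mm or tipped (distance of seedling_pot from where it was at the start of the episode above 0.03 m or angle between seedling_pot's own z axis and vertical above 0.5 rad).
It fails at once if the plant-feed bottle is moved more than 30 mm or tipped (distance of feed_bottle from where it was at the start of the episode above 0.03 m or angle between feed_bottle's own z axis and vertical above 0.5 rad).
It fails at once if the trowel is moved more than 30 mm or tipped (distance of trowel from where it was at the start of the episode above 0.03 m or angle between trowel's own z axis and vertical above 0.5 rad).
It also fails if it takes over 72 s, if anything falls off the work surface, if the arm or the gripper's body presses on something with over 40 N, if the wrist force passes 120 N, or if a joint passes its speed limit or range.

## Working session

There is one attempt and no reset: what is moved stays moved. The work goes in short steps, Python scripts to look and compute and a shell command to move; the robot and the scene stay as the last step left them, time stands still between calls to the robot, and variables do not carry over. Pictures are saved under pics/ and viewed, on a budget of 10 in all, crops included, one or two more only if the job needs it, and the job is handed in when it is done.

```bash
mkdir -p pics && cat > h.py <<'E'
import numpy as np, cv2
from plant import status, vision, order, regions_of, manip
def cloud(cam,d,cal=None):
    c=cal or vision.get_calibration(cam); K=np.array(c["camera_matrix"]);k1=c["k1"]
    v,u=np.mgrid[0:400,0:640]
    x=(u-K[0,2])/K[0,0]; y=(v-K[1,2])/K[1,1]
    a,b=x.copy(),y.copy()
    for _ in range(8):
        s=1+k1*(a*a+b*b); a,b=x/s,y/s
    P=np.stack([a*d,b*d,d],-1)
    W=(P-np.array(c["t"]))@np.array(c["R"])
    W[d<=0]=np.nan
    return W
def save(n,img): cv2.imwrite('pics/'+n,cv2.cvtColor(img,cv2.COLOR_RGB2BGR))
E
python3 - <<'E'
from h import *
print(manip.tcp_to_grasp,[a for a in dir(manip) if a[0]!='_'])
s=status.state();print(s)
ims=[]
for c in("scene","top"):
    im,d=vision.grab_frame(c);ims.append(im);W=cloud(c,d)
    np.savez(f'{c}.npz',im=im,d=d,W=W)
    for n in("controller","relay","lever","lever_knob","key","key_stand","keyhole","seedling_pot","feed_bottle","trowel"):
        r=regions_of(c,n)
        if r:
            m=r[0]["region"];p=W[m];p=p[~np.isnan(p[:,0])]
            print(c,n,round(r[0]["confidence"],2),np.round(r[0]["extent"]),np.round(np.median(p,0),3) if len(p) else None,np.round(np.percentile(p,[2,98],axis=0),3).tolist() if len(p) else None)
    save(c+'.png',im)
print(status.state()['time'])
E
```

```text
-0.0187 ['IKError', 'tcp_to_grasp']
{'time': 0.0, 'joint_pos': array([ 1.19901129e+00,  5.33730822e-02,  1.61427818e+00, -2.81293750e-05,
        1.47597801e+00, -1.19022590e-01]), 'joint_vel': array([-0.00048715,  0.0006322 , -0.00159763,  0.00072788, -0.00055832,
       -0.0004975 ]), 'joint_efforts': array([-6.19129441e-04, -3.93701613e+01, -3.70162153e+01, -2.19656081e-04,
        7.19216492e-03,  1.73900003e-05]), 'tool_pos': array([0.15609702, 0.60456191, 0.2300624 ]), 'tool_rot': array([-2.33815524e-04,  1.26043661e-01,  9.92024172e-01, -9.91201139e-04]), 'contact_force': array([-0.44753693,  0.60022171, -0.66571236]), 'ft_torque': array([0.00570392, 0.00741726, 0.05548445]), 'gripper_width': 1.0041171549939287}
scene controller 0.57 [366. 167.  35.  13.] [0.439 0.184 0.109] [[0.348, 0.118, 0.0], [0.456, 0.238, 0.144]]
scene relay 0.47 [220. 173.  16.  16.] [ 0.613 -0.282  0.047] [[0.591, -0.301, 0.008], [0.629, -0.274, 0.062]]
scene lever 0.61 [367. 166.  31.  11.] [0.441 0.19  0.11 ] [[0.355, 0.133, 0.004], [0.456, 0.239, 0.144]]
scene lever_knob 0.65 [370. 169.  34.   6.] [
[... 1016 characters left out ...]
0.133, 0.058], [0.454, 0.236, 0.14]]
top key 0.46 [434. 257.  13.  16.] [ 0.488 -0.222  0.075] [[0.47, -0.243, 0.038], [0.503, -0.214, 0.082]]
top key_stand 0.66 [432. 258.  44.  34.] [ 0.483 -0.216  0.039] [[0.445, -0.261, -0.001], [0.525, -0.185, 0.043]]
top keyhole 0.62 [347. 248.  19.  22.] [ 0.507 -0.012  0.064] [[0.486, -0.034, 0.015], [0.527, 0.01, 0.068]]
top seedling_pot 0.64 [341. 145.  31.  38.] [0.768 0.005 0.079] [[0.73, -0.035, 0.022], [0.811, 0.045, 0.102]]
top feed_bottle 0.69 [161. 201.  50.  33.] [0.619 0.437 0.112] [[0.593, 0.419, 0.009], [0.653, 0.47, 0.171]]
top trowel 0.56 [479. 165.  30.  93.] [ 0.691 -0.377  0.004] [[0.621, -0.418, -0.001], [0.851, -0.334, 0.024]]
1.1
```

```bash
python3 - <<'E'
from h import *
z=np.load('top.npz');im=z['im'];W=z['W']
cv2.imwrite('pics/topc.png',cv2.cvtColor(cv2.resize(im[150:310,210:500],None,fx=2.75,fy=2.75,interpolation=cv2.INTER_CUBIC),cv2.COLOR_RGB2BGR))
# relay top: z>0.045 near
def rect(m):
    p=W[m][:,:2].astype(np.float32);r=cv2.minAreaRect(p*1000);return r,len(p)
X,Y,Z=W[...,0],W[...,1],W[...,2]
print('relay',rect((abs(X-.605)<.06)&(abs(Y+.284)<.05)&(Z>.049)&(Z<.062)))
print('stand',rect((abs(X-.485)<.07)&(abs(Y+.22)<.07)&(Z>.034)&(Z<.046)))
print('keyhead',rect((abs(X-.488)<.04)&(abs(Y+.224)<.04)&(Z>.062)&(Z<.09)))
print('ctrl',rect((abs(X-.5)<.2)&(abs(Y-.08)<.2)&(Z>.053)&(Z<.064)))
print('lever',rect((abs(X-.44)<.05)&(abs(Y-.19)<.07)&(Z>.09)&(Z<.15)))
E
```

```text
relay (((606.0064697265625, -286.90557861328125), (29.107154846191406, 42.51683807373047), 81.7394790649414), 195)
stand (((485.44122314453125, -224.1204376220703), (73.8646011352539, 61.6143684387207), 23.47162628173828), 595)
keyhead (((487.3750915527344, -224.70828247070312), (35.39404296875, 13.562812805175781), 22.95940399169922), 95)
ctrl (((501.25250244140625, 83.32616424560547), (190.92526245117188, 331.5611267089844), 3.3348329067230225), 9697)
lever (((442.3053283691406, 186.55404663085938), (18.828144073486328, 112.43804168701172), 7.461708068847656), 321)
```

View pics/topc.png

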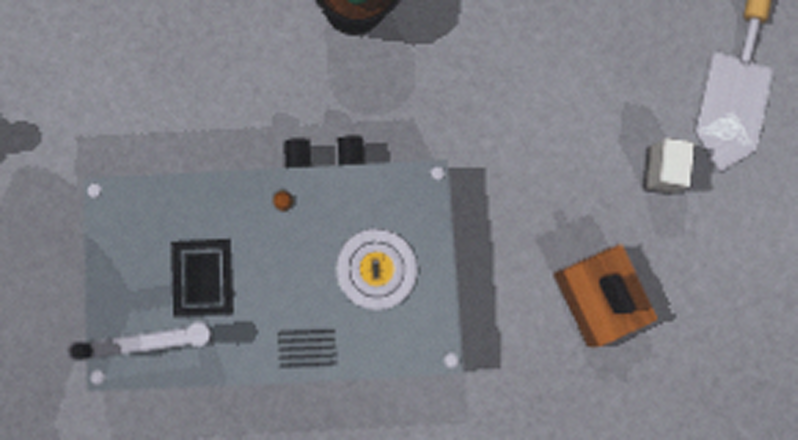

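```bash
cat >> h.py <<'E'
from scipy.spatial.transform import Rotation as Ro
def to(x,y,z,heading):
    "shift in tool axes (mm), yaw (deg) from the measured pose to world TCP target"
    s=status.state();w,a,b,c=s['tool_rot'];R=Ro.from_quat([a,b,c,w]).as_matrix()
    h=np.degrees(np.arctan2(R[1,0],R[0,0]))
    d=R.T@(np.array([x,y,z])*1 - s['tool_pos'])*1000
    yaw=(h-heading+180)%360-180
    print('t',round(s['time'],2),'tcp',np.round(s['tool_pos'],4),'head',round(h,2),'tilt',np.round(R[:,2],4),'q6',round(np.degrees(s['joint_pos'][5]),1),'F',np.round(s['contact_force'],1),'g',round(s['gripper_width'],3),'-> rows',np.round(d,1),round(yaw,2))
E
python3 -c "
from h import *
to(.606,-.287,.2,171.7)"
```

```text
t 1.1 tcp [0.1563 0.6051 0.2313] head 165.52 tilt [ 0.  0. -1.] q6 -6.8 F [0.6 0.1 0.4] g 0.996 -> rows [-658.5 -751.3   31.3] -6.18
```

```bash
python3 -m crank '[-658,-751,31,-6.2,100,-658,-751,31,-6.2,100,-658,-751,31,-6.2,100,-658,-751,31,-6.2,100,-658,-751,31,-6.2,100,-658,-751,31,-6.2,100,-658,-751,31,-6.2,100,-658,-751,31,-6.2,100,-658,-751,31,-6.2,100,-658,-751,31,-6.2,100]' && python3 -c "
from h import *
to(.606,-.287,.2,171.7)"
```

```text
time: 2.1
tool_pos: [0.3817, 0.157, 0.2162]
tool_rot: [0.001, 0.072, 0.997, 0.0]
contact_force: [1.4, 0.1, 0.9]
gripper_width: 1.002
t 2.1 tcp [0.3817 0.157  0.2162] head 171.73 tilt [ 1.7e-03  5.0e-04 -1.0e+00] q6 -69.7 F [1.4 0.1 0.9] g 1.002 -> rows [-285.8 -407.1   16.3] 0.03
```

```bash
python3 -m crank '[-286,-407,16,0,70,-286,-407,16,0,70,-286,-407,16,0,70,-286,-407,16,0,70,-286,-407,16,0,70,-286,-407,16,0,70,-286,-407,16,0,70,-286,-407,16,0,70,-286,-407,16,0,70,-286,-407,16,0,70]' && python3 - <<'E'
from h import *
to(.606,-.287,.2,171.7)
c=vision.get_calibration('wrist')
im,d=vision.grab_frame('wrist');W=cloud('wrist',d,c);save('w1.png',im)
np.savez('w1.npz',im=im,d=d,W=W)
X,Y,Z=W[...,0],W[...,1],W[...,2]
def rect(m):
    p=W[m][:,:2].astype(np.float32);return cv2.minAreaRect(p*1000),len(p),np.median(Z[m])
print(np.nanmin(X),np.nanmax(X),np.nanmin(Y),np.nanmax(Y))
print('relay',rect((abs(X-.606)<.06)&(abs(Y+.287)<.05)&(Z>.05)&(Z<.06)))
for n in('relay','trowel'):
    r=regions_of('wrist',n)
    for q in r[:2]:
        p=W[q['region']&(Z>.004)];print(n,q['confidence'],q['extent'],np.nanmin(p,0) if len(p) else 0,np.nanmax(p,0) if len(p) else 0)
E
```

```text
time: 3.1
tool_pos: [0.6062, -0.2874, 0.1996]
tool_rot: [0.0, 0.073, 0.997, 0.0]
contact_force: [1.1, -0.6, 1.3]
gripper_width: 0.698
t 3.1 tcp [ 0.6062 -0.2874  0.1996] head 171.68 tilt [ 1.e-04  0.e+00 -1.e+00] q6 -113.4 F [ 1.1 -0.6  1.3] g 0.698 -> rows [ 0.3  0.3 -0.4] -0.02
0.38553620332188593 1.6369815229013802 -1.8398743119280434 0.5756325946466053
relay (((605.077880859375, -288.4869384765625), (27.860586166381836, 41.83327102661133), 80.7338638305664), 1102, np.float64(0.05427983654344824))
relay 0.81 [321.0, 180.5, 31.4, 47.8] [ 0.58253547 -0.30532092  0.00402576] [ 0.6271571  -0.27177026  0.05622868]
trowel 0.84 [267.4, 268.1, 49.5, 175.8] [ 0.58999402 -0.40977266  0.00400014] [ 0.85693814 -0.31555425  0.23509494]
trowel 0.28 [587.0, 290.0, 105.9, 94.7] [ 0.72551877 -0.04037086  0.00403651] [0.81478724 0.03764478 0.10418155]
```

View pics/w1.png

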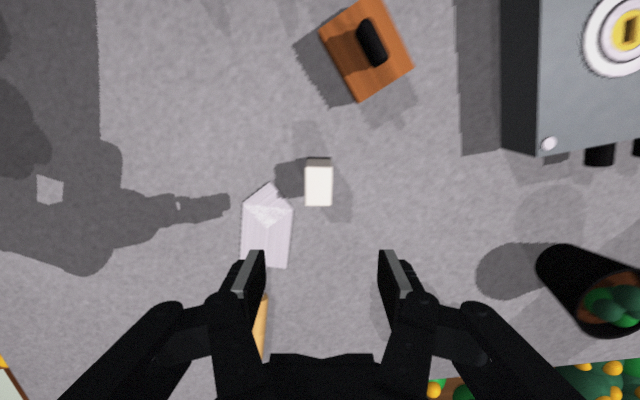

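```bash
python3 - <<'E'
from h import *
W=np.load('w1.npz')['W'];X,Y,Z=W[...,0],W[...,1],W[...,2]
for a in np.arange(.57,.66,.015):
    print(round(a,3),[np.round(np.nanmax(Z[(X>a)&(X<a+.015)&(Y>b)&(Y<b+.01)]),3) for b in np.arange(-.36,-.31,.01)])
to(.6055,-.2877,.025,171.0)
E
```

```text
0.57 [np.float64(0.288), np.float64(0.288), np.float64(0.259), np.float64(0.001), np.float64(0.286)]
0.585 [np.float64(0.288), np.float64(0.289), np.float64(0.288), np.float64(0.265), np.float64(0.289)]
0.6 [np.float64(0.262), np.float64(0.277), np.float64(0.277), np.float64(0.258), np.float64(0.243)]
0.615 [np.float64(0.005), np.float64(0.004), np.float64(0.004), np.float64(0.001), np.float64(0.001)]
0.63 [np.float64(0.005), np.float64(0.005), np.float64(0.005), np.float64(0.004), np.float64(0.001)]
0.645 [np.float64(0.005), np.float64(0.005), np.float64(0.005), np.float64(0.004), np.float64(0.001)]
0.66 [np.float64(0.005), np.float64(0.005), np.float64(0.005), np.float64(0.001), np.float64(0.001)]
t 3.25 tcp [ 0.6057 -0.2875  0.1982] head 171.55 tilt [-0.0018  0.0011 -1.    ] q6 -113.3 F [ 0.5  0.6 -0.5] g 0.7 -> rows [ -0.2  -0.4 173.2] 0.55
```

```bash
python3 -m crank '[0,0,50,0.6,60,0,0,100,0.6,60,0,0,140,0.6,60,0,0,173,0.6,60,0,0,173,0.6,60,0,0,173,0.6,0,0,0,173,0.6,0,0,0,173,0.6,0,0,0,173,0.6,0,0,0,173,0.6,0]' && python3 -c "
from h import *
to(.6055,-.2877,.025,171.0)"
```

```text
time: 4.25
tool_pos: [0.6072, -0.286, 0.0297]
tool_rot: [0.002, 0.077, 0.997, -0.001]
contact_force: [-0.4, 1.9, 5.1]
gripper_width: 0.314
t 4.25 tcp [ 0.6072 -0.286   0.0297] head 171.11 tilt [ 0.0039 -0.0019 -1.    ] q6 -112.7 F [-0.4  1.9  5.1] g 0.314 -> rows [ 1.5 -1.9  4.7] 0.11
```

```bash
python3 -m crank '[0,0,-45,0,0,0,0,-90,0,0,15,35,-135,0,0,35,80,-170,-6,0,55,128,-170,-12.2,0,75,175,-170,-12.2,0,94,220,-170,-12.2,0,113,265,-170,-12.2,0,132,310,-170,-12.2,0,151,354,-170,-12.2,0]' && python3 -c "
from h import *
to(.4978,.1432,.2,183.3)"
```

```text
time: 5.25
tool_pos: [0.5135, 0.0765, 0.1972]
tool_rot: [0.001, -0.029, 1.0, 0.0]
contact_force: [0.6, 0.7, -0.6]
gripper_width: 0.314
t 5.25 tcp [0.5135 0.0765 0.1972] head -176.71 tilt [ 1.e-03  1.e-04 -1.e+00] q6 -93.0 F [ 0.6  0.7 -0.6] g 0.314 -> rows [11.9 67.5 -2.8] -0.01
```

```bash
python3 - <<'E'
from h import *
c=vision.get_calibration('wrist')
im,d=vision.grab_frame('wrist');W=cloud('wrist',d,c);save('w2.png',im)
np.savez('w2.npz',im=im,d=d,W=W)
s=status.state();print(s['tool_pos'])
E
```

```text
[0.51148026 0.08303339 0.19701657]
```

View pics/w2.png

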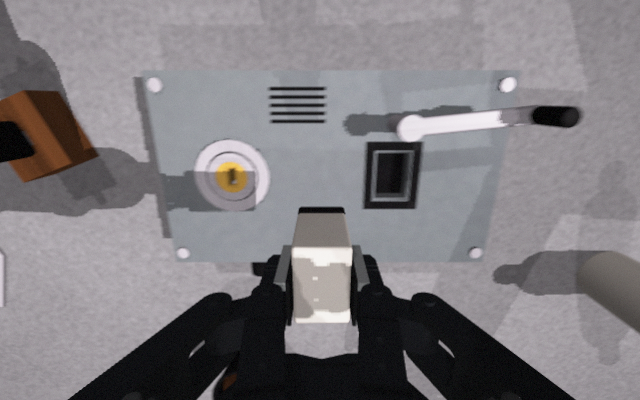

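```bash
python3 - <<'E'
from h import *
z=np.load('w2.npz');im=z['im'].astype(int);W=z['W'];X,Y,Z=W[...,0],W[...,1],W[...,2]
v,u=np.mgrid[0:400,0:640]
def rect(m):
    p=W[m];p=p[~np.isnan(p[:,0])];return np.round(np.array(sum(map(lambda q:q if isinstance(q,tuple) else (q,),cv2.minAreaRect((p[:,:2]*1000).astype(np.float32))),())),1),len(p),np.round(np.median(p[:,2]),4)
box=(u>355)&(u<430)&(v>138)&(v<212)
g=im.sum(-1)
plane=(Z>.055)&(Z<.066)&(u<540)&(u>130)&(v<265)&(v>60)&(abs(u-320)>60)
print('plane',rect(plane&(Z>.056)&(Z<.064)))
print('frame',rect(box&(g<110)&(Z>.056)&(Z<.07)))
print('pocket deep',rect(box&(Z<.052)), rect(box&(Z<.046)))
y=(im[...,0]>140)&(im[...,2]<80)&(abs(u-232)<30)&(abs(v-177)<30)
print('yellow',rect(y), 'rim',rect((abs(u-232)<45)&(abs(v-177)<45)&(Z>.0625)&(Z<.069)))
print('lever',rect((v<145)&(u>390)&(Z>.09)&(Z<.15)),'knob',rect((v<145)&(u>520)&(Z>.125)&(Z<.15)))
# relay in hand: points in tool-adjacent area
m=(abs(u-320)<32)&(v>200)&(v<325)&(Z>.14)&(Z<.26)
for a,b in((205,215),(215,225),(235,245),(250,260),(270,280),(300,310),(315,322)):
    q=m&(v>=a)&(v<b)&(abs(u-320)<15);print(a,np.round(np.nanmedian(W[q],0),4),im[q].mean(0).round())
E
```

```text
plane (array([501. ,  82.5, 190.2, 332.4,   3.2]), 37900, np.float64(0.0596))
frame (array([497.4, 144.4,  64.6,  49.3,   3.5]), 1021, np.float64(0.0608))
pocket deep (array([498.5, 144.3,  44.1,  29.4,   2.8]), 1287, np.float64(0.0417)) (array([498.8, 144.7,  42.9,  28.7,   3.1]), 1164, np.float64(0.0416))
yellow (array([509.1,  -9.7,  23.6,  28.4,  16.5]), 401, np.float64(0.0632)) rim (array([505.7, -11. ,  69.8,  69.3,   8.4]), 2366, np.float64(0.0635))
lever (array([441.8, 185.3,  19.7, 112.2,   7.2]), 3655, np.float64(0.1078)) knob (array([432.7, 233.5,  13.5,  13.9,  58.1]), 642, np.float64(0.1381))
205 [0.4932 0.0747 0.1755] [42. 40. 40.]
215 [0.4931 0.0748 0.1899] [123. 116. 113.]
235 [0.4931 0.0748 0.2145] [124. 118. 114.]
250 [0.4967 0.075  0.222 ] [243. 240. 238.]
270 [0.507  0.0756 0.2221] [184. 175. 171.]
300 [0.5236 0.0765 0.222 ] [178. 170. 165.]
315 [0.5313 0.0769 0.222 ] [233. 228. 225.]
```

```bash
python3 - <<'E'
from h import *
z=np.load('w2.npz');im=z['im'].astype(int);W=z['W'];X,Y,Z=W[...,0],W[...,1],W[...,2]
v,u=np.mgrid[0:400,0:640]
m=(abs(u-322)<40)&(v>240)&(v<330)&(Z>.2195)&(Z<.2245)&(im.min(-1)>130)
p=W[m];print(cv2.minAreaRect((p[:,:2]*1000).astype(np.float32)),len(p))
for x in(.5,.51,.52,.53):
    q=m&(abs(X-x)<.003);print(x,np.percentile(Y[q],[1,99]))
to(.4978,.1432,.2,183.3)
E
```

```text
((514.11474609375, 76.55580139160156), (43.07105255126953, 27.746671676635742), 2.634211540222168) 4263
0.5 [0.06251455 0.08911071]
0.51 [0.06418986 0.08887556]
0.52 [0.06495137 0.08955089]
0.53 [0.06528986 0.09087643]
t 5.3 tcp [0.5115 0.083  0.197 ] head -176.36 tilt [-0.0011  0.0059 -1.    ] q6 -92.9 F [-0.7  5.1 -1.2] g 0.315 -> rows [ 9.8 60.9 -2.6] 0.34
```

```bash
python3 -m crank '[6,30,0,0,0,11.2,59.2,0,0,0,11.2,59.2,40,0,0,11.2,59.2,75,0,0,11.2,59.2,91,0,0,11.2,59.2,91,0,0,11.2,59.2,91,0,0,11.2,59.2,91,0,0,11.2,59.2,91,0,0,11.2,59.2,91,0,0]' && python3 - <<'E'
from h import *
c=vision.get_calibration('wrist');to(.4973,.1438,.072,183.3)
im,d=vision.grab_frame('wrist');W=cloud('wrist',d,c)
np.savez('w3.npz',im=im,d=d,W=W)
to(.4973,.1438,.072,183.3)
cv2.imwrite('pics/w3.png',cv2.cvtColor(cv2.resize(im[130:380,200:440],None,fx=2.4,fy=2.4),cv2.COLOR_RGB2BGR))
E
```

```text
time: 6.3
tool_pos: [0.5007, 0.1333, 0.1071]
tool_rot: [0.001, -0.029, 1.0, 0.0]
contact_force: [0.5, -0.3, -2.0]
gripper_width: 0.311
t 6.3 tcp [0.5007 0.1333 0.1071] head -176.69 tilt [ 2.3e-03  3.0e-04 -1.0e+00] q6 -86.6 F [ 0.5 -0.3 -2. ] g 0.311 -> rows [ 2.8 10.7 35.1] 0.01
t 6.35 tcp [0.5004 0.1333 0.1068] head -176.69 tilt [ 1.7e-03  2.0e-04 -1.0e+00] q6 -86.6 F [-0.2  0.2 -1.1] g 0.318 -> rows [ 2.6 10.7 34.8] 0.01
```

View pics/w3.png

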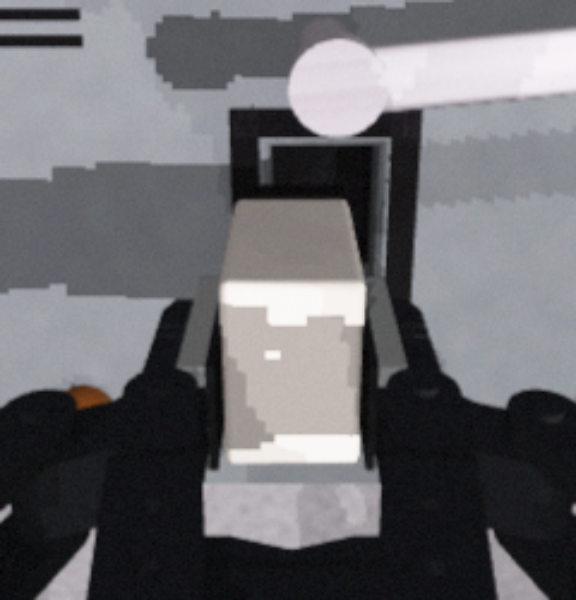

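```bash
python3 -m crank '[2.7,10.7,0,0,0,2.7,10.7,0,0,0,2.7,10.7,0,0,0,2.7,10.7,10,0,0,2.7,10.7,20,0,0,2.7,10.7,20,0,0,2.7,10.7,20,0,0,2.7,10.7,20,0,0,2.7,10.7,20,0,0,2.7,10.7,20,0,0]' && python3 - <<'E'
from h import *
c=vision.get_calibration('wrist');to(.4973,.1438,.072,183.3)
im,d=vision.grab_frame('wrist');W=cloud('wrist',d,c)
np.savez('w4.npz',im=im,d=d,W=W)
cv2.imwrite('pics/w4.png',cv2.cvtColor(cv2.resize(im[130:380,200:440],None,fx=2.4,fy=2.4),cv2.COLOR_RGB2BGR))
X,Y,Z=W[...,0],W[...,1],W[...,2];v,u=np.mgrid[0:400,0:640]
g=im.astype(int)
top=(abs(u-320)<40)&(v>240)&(v<330)&(abs(Z-(.087+.025))<.006)&(g.min(-1)>120)
p=W[top];print('top',cv2.minAreaRect((p[:,:2]*1000).astype(np.float32)),np.median(p[:,2]),len(p))
ff=(abs(u-320)<15)&(v>205)&(v<245)&(Z>.07)&(Z<.1);print('front x',np.nanmedian(X[ff]))
fr=(g.sum(-1)<110)&(Z>.056)&(Z<.068)&(u>280)&(u<390)&(v>150)&(v<260)
p=W[fr];print('frame',np.nanpercentile(p,[1,99],axis=0))
pk=(Z<.05)&(u>290)&(u<380)&(v>160)&(v<260);p=W[pk];print('pocket',len(p),np.nanpercentile(p,[1,99],axis=0) if len(p) else 0)
E
```

```text
time: 7.35
tool_pos: [0.4965, 0.1438, 0.086]
tool_rot: [0.0, -0.029, 1.0, 0.0]
contact_force: [-0.0, 0.8, -1.2]
gripper_width: 0.314
t 7.35 tcp [0.4965 0.1438 0.086 ] head -176.68 tilt [ 2.e-04  0.e+00 -1.e+00] q6 -85.4 F [-0.   0.8 -1.2] g 0.314 -> rows [-0.8 -0.  14. ] 0.02
top ((496.8956298828125, 143.74945068359375), (43.25775146484375, 27.869976043701172), 2.4886157512664795) 0.11069987910174567 4547
front x 0.47610375798213883
frame [[0.46638301 0.11837698 0.05898996]
 [0.50114952 0.16763005 0.06597195]]
pocket 87 [[0.47862223 0.12612144 0.04034483]
 [0.49147845 0.15708818 0.04772595]]
```

View pics/w4.png

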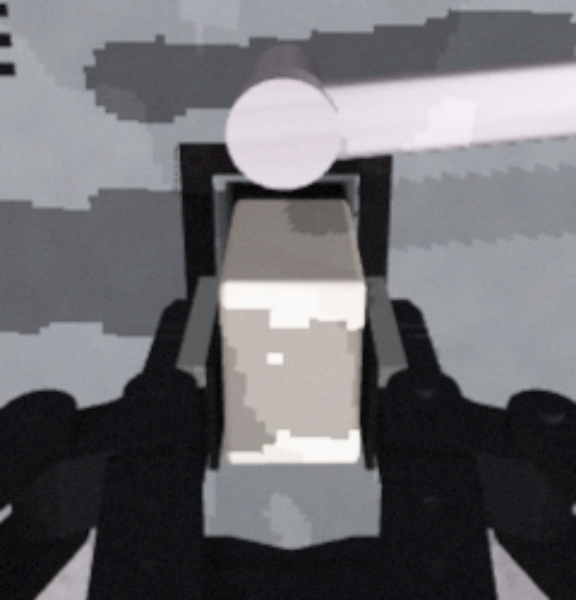

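```bash
python3 -m crank '[-0.7,0.2,0,0,0,-0.7,0.2,3,0,0,-0.7,0.2,6,0,0,-0.7,0.2,9,0,0,-0.7,0.2,11,0,0,-0.7,0.2,13,0,0,-0.7,0.2,14,0,0,-0.7,0.2,14,0,0,-0.7,0.2,14,0,0,-0.7,0.2,14,0,0]' && python3 - <<'E'
from h import *
to(.4973,.1438,.072,183.3)
E
```

```text
time: 8.4
tool_pos: [0.497, 0.1439, 0.0717]
tool_rot: [-0.0, -0.029, 1.0, -0.0]
contact_force: [-0.7, -1.1, -0.3]
gripper_width: 0.318
t 8.4 tcp [0.497  0.1439 0.0717] head -176.68 tilt [-3.e-04 -2.e-04 -1.e+00] q6 -85.4 F [-0.7 -1.1 -0.3] g 0.318 -> rows [-0.3 -0.1 -0.3] 0.02
```

```bash
python3 -m crank '[0,0,1,0,0,0,0,2,0,0,0,0,2,0,0,0,0,2,0,0,0,0,2,0,0,0,0,2,0,0,0,0,2,0,0,0,0,2,0,0,0,0,2,0,0,0,0,2,0,0]' && python3 - <<'E'
from h import *
to(.4973,.1438,.072,183.3)
E
```

```text
time: 9.4
tool_pos: [0.4972, 0.1439, 0.0717]
tool_rot: [-0.0, -0.029, 1.0, -0.0]
contact_force: [-6.4, -2.9, 11.6]
gripper_width: 0.313
t 9.4 tcp [0.4972 0.1439 0.0717] head -176.67 tilt [-9.e-04 -5.e-04 -1.e+00] q6 -85.4 F [-6.4 -2.9 11.6] g 0.313 -> rows [-0.1 -0.1 -0.3] 0.03
```

```bash
python3 -m crank '[0,0,0,0,60,0,0,0,0,60,0,0,0,0,60,0,0,0,0,60,0,0,-30,0,60,0,0,-70,0,60,0,0,-110,0,60,5,10,-130,-8,60,20,30,-130,-16,50,35,50,-130,-24,40]' && python3 - <<'E'
from h import *
to(.4340,.235,.2,278)
c=vision.get_calibration('wrist');im,d=vision.grab_frame('wrist');W=cloud('wrist',d,c)
cv2.imwrite('pics/w5.png',cv2.cvtColor(im,cv2.COLOR_RGB2BGR))
X,Y,Z=W[...,0],W[...,1],W[...,2]
def rect(m):
    p=W[m];return cv2.minAreaRect((p[:,:2]*1000).astype(np.float32)),len(p),np.median(p[:,2])
v,u=np.mgrid[0:400,0:640]
print('relaytop',rect((abs(X-.498)<.03)&(abs(Y-.1435)<.022)&(Z>.088)&(Z<.103)&(v<300)))
print('knob',rect((abs(X-.435)<.03)&(abs(Y-.23)<.03)&(Z>.130)&(Z<.145)))
E
```

```text
time: 10.4
tool_pos: [0.4597, 0.1924, 0.2011]
tool_rot: [0.001, -0.238, 0.971, 0.0]
contact_force: [0.5, 1.3, 0.4]
gripper_width: 0.403
t 10.4 tcp [0.4597 0.1924 0.2011] head -152.42 tilt [ 2.4e-03  8.0e-04 -1.0e+00] q6 -103.4 F [0.5 1.3 0.4] g 0.403 -> rows [ 3.  49.6  1.1] -70.42
relaytop (((497.046875, 144.0716094970703), (42.074825286865234, 28.079303741455078), 3.716224193572998), 1431, np.float64(0.09615314588449309))
knob (((432.31219482421875, 234.1731719970703), (13.35151195526123, 13.5106782913208), 50.54999923706055), 317, np.float64(0.13868522402845443))
```

View pics/w5.png

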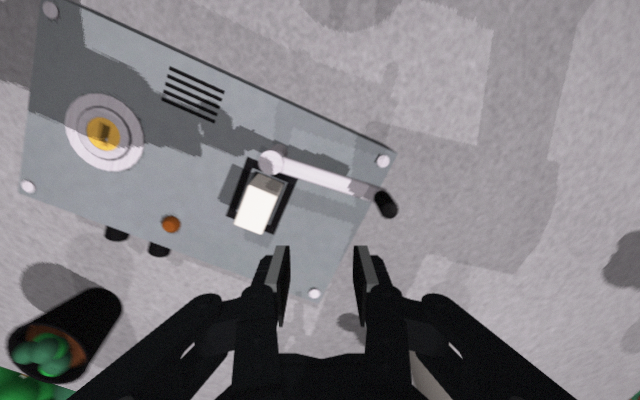

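```bash
python3 -m crank '[2,25,0,-8,40,4.6,49.8,0,-16,40,4.6,49.8,0,-24,40,4.6,49.8,0,-32,40,4.6,49.8,0,-40,40,4.6,49.8,0,-48,40,4.6,49.8,0,-56,40,4.6,49.8,0,-64,40,4.6,49.8,20,-70,40,4.6,49.8,50,-70,40]' && python3 - <<'E'
from h import *
to(.4325,.2345,.113,278)
E
```

```text
time: 11.45
tool_pos: [0.4341, 0.2346, 0.1514]
tool_rot: [-0.002, 0.751, -0.66, 0.001]
contact_force: [-0.2, 1.0, 0.1]
gripper_width: 0.403
t 11.45 tcp [0.4341 0.2346 0.1514] head -82.62 tilt [ 0.0049  0.0019 -1.    ] q6 -167.6 F [-0.2  1.   0.1] g 0.403 -> rows [-0.   1.8 38.4] -0.62
```

```bash
python3 -m crank '[0,1.5,20,0,40,0,1.5,38,0,40,0,1.5,38,0,40,0,1.5,38,0,25,0,1.5,38,0,25,0,1.5,38,0,25,0,1.5,38,0,25,0,1.5,38,0,25,0,1.5,38,0,25,0,1.5,38,0,25]' && python3 - <<'E'
from h import *
to(.4325,.2345,.113,278)
s=status.state();p=s['tool_pos'];w,a,b,c=s['tool_rot'];R=Ro.from_quat([a,b,c,w]).as_matrix()
h=np.degrees(np.arctan2(R[1,0],R[0,0]))
P=np.array([.4479,.1406])
for k,phi in enumerate(np.linspace(99.4,-1,15)[1:]):
    t=P+.0955*np.array([np.cos(np.radians(phi)),np.sin(np.radians(phi))])
    d=R.T@np.array([t[0]-p[0],t[1]-p[1],0])*1000
    print(round(phi,1),np.round(d[:2],1),round((h-(phi+180)+180)%360-180,1))
E
```

```text
time: 12.45
tool_pos: [0.4309, 0.2338, 0.1119]
tool_rot: [-0.0, 0.751, -0.661, 0.0]
contact_force: [0.3, -0.3, -0.6]
gripper_width: 0.246
t 12.45 tcp [0.4309 0.2338 0.1119] head -82.68 tilt [ 1.e-04  0.e+00 -1.e+00] q6 -167.5 F [ 0.3 -0.3 -0.6] g 0.246 -> rows [-0.5 -1.6 -1.1] -0.68
92.2 [ -0.5 -13.4] 5.1
85.1 [  1.3 -25.2] 12.3
77.9 [  4.6 -36.7] 19.4
70.7 [  9.3 -47.7] 26.6
63.5 [ 15.3 -58.1] 33.8
56.4 [ 22.5 -67.5] 40.9
49.2 [ 30.9 -76.1] 48.1
42.0 [ 40.3 -83.5] 55.3
34.9 [ 50.5 -89.6] 62.5
27.7 [ 61.4 -94.5] 69.6
20.5 [ 72.8 -97.9] 76.8
13.3 [ 84.6 -99.9] 84.0
6.2 [  96.6 -100.4] 91.1
-1.0 [108.5 -99.5] 98.3
```

```bash
python3 -m crank '[-0.5,-13.4,0,5,25,1.3,-25.2,0,12.3,25,4.6,-36.7,0,19.4,25,9.3,-47.7,0,26.6,25,15.3,-58.1,0,33.8,25,22.5,-67.5,0,40.9,25,30.9,-76.1,0,48.1,25,40.3,-83.5,0,55.3,25,50.5,-89.6,0,62.5,25,61.4,-94.5,0,69.6,25]' && python3 - <<'E'
from h import *
to(.4325,.2345,.113,278)
s=status.state();p=s['tool_pos'];w,a,b,c=s['tool_rot'];R=Ro.from_quat([a,b,c,w]).as_matrix()
h=np.degrees(np.arctan2(R[1,0],R[0,0]))
P=np.array([.4479,.1406])
print('ang',np.degrees(np.arctan2(*(p[:2]-P)[::-1])),np.linalg.norm(p[:2]-P))
for k,phi in enumerate([20.5,13.3,6.2,2,-1]):
    t=P+.0955*np.array([np.cos(np.radians(phi)),np.sin(np.radians(phi))])
    d=R.T@np.array([t[0]-p[0],t[1]-p[1],0])*1000
    print(round(phi,1),np.round(d[:2],1),round((h-(phi+180)+180)%360-180,1))
E
```

```text
time: 13.45
tool_pos: [0.5326, 0.185, 0.1116]
tool_rot: [-0.0, -0.237, 0.971, 0.0]
contact_force: [-1.2, 0.9, -0.3]
gripper_width: 0.249
t 13.45 tcp [0.5326 0.185  0.1116] head -152.57 tilt [-5.e-04  7.e-04 -1.e+00] q6 -105.9 F [-1.2  0.9 -0.3] g 0.249 -> rows [66.1 90.1 -1.4] -70.57
ang 27.64554849812439 0.09565654067015492
20.5 [  0.9 -11.9] 6.9
13.3 [  3.  -23.7] 14.1
6.2 [  6.6 -34.9] 21.2
2 [  9.4 -41.4] 25.4
-1 [ 11.7 -45.8] 28.4
```

```bash
python3 -m crank '[0.9,-11.9,0,6.9,25,3,-23.7,0,14.1,25,6.6,-34.9,0,21.2,25,9.4,-41.4,0,25.4,25,11.7,-45.8,0,28.4,25,11.7,-45.8,0,28.4,25,11.7,-45.8,0,28.4,25,11.7,-45.8,0,28.4,25,11.7,-45.8,0,28.4,25,11.7,-45.8,0,28.4,25]' && python3 - <<'E'
from h import *
to(.543,.1461,.2,183.3)
s=status.state();p=s['tool_pos'];P=np.array([.4479,.1406])
print('ang',np.degrees(np.arctan2(*(p[:2]-P)[::-1])),np.linalg.norm(p[:2]-P))
E
```

```text
time: 14.45
tool_pos: [0.5434, 0.141, 0.1117]
tool_rot: [0.0, 0.006, 1.0, 0.002]
contact_force: [1.7, 6.5, -0.9]
gripper_width: 0.253
t 14.45 tcp [0.5434 0.141  0.1117] head 179.32 tilt [ 5.0e-04  4.2e-03 -1.0e+00] q6 -82.6 F [ 1.7  6.5 -0.9] g 0.253 -> rows [  0.4   5.5 -88.3] -3.98
ang 0.21966111515700631 0.0955188644073961
```

```bash
python3 -m crank '[0,0,0,0,50,0,0,-25,0,50,0,0,-65,0,50,0,-40,-90,0,50,5,-90,-90,-6,50,12,-140,-90,-14,50,20,-190,-90,-22,50,30,-240,-90,-23.7,50,40,-290,-90,-23.7,50,46,-330,-90,-23.7,50]' && python3 -m crank '[5.5,-35,0,0,50,5.5,-35,0,0,50,5.5,-35,0,0,50,5.5,-35,0,0,50,5.5,-35,0,0,50,5.5,-35,0,0,50,5.5,-35,0,0,50,5.5,-35,0,0,50,5.5,-35,0,0,50,5.5,-35,0,0,50]' && python3 - <<'E'
from h import *
c=vision.get_calibration('wrist');to(.4875,-.2245,.2,203)
im,d=vision.grab_frame('wrist');W=cloud('wrist',d,c)
cv2.imwrite('pics/w6.png',cv2.cvtColor(im,cv2.COLOR_RGB2BGR));np.savez('w6.npz',im=im,W=W)
X,Y,Z=W[...,0],W[...,1],W[...,2];v,u=np.mgrid[0:400,0:640]
def rect(m):
    p=W[m];return cv2.minAreaRect((p[:,:2]*1000).astype(np.float32)),len(p),np.median(p[:,2])
print('key',rect((abs(X-.487)<.035)&(abs(Y+.2247)<.035)&(Z>.074)&(Z<.086)&(v<300)))
print('stand',rect((abs(X-.487)<.06)&(abs(Y+.2247)<.06)&(Z>.036)&(Z<.044)&(v<300)))
print('lever',rect((abs(X-.49)<.08)&(abs(Y-.144)<.04)&(Z>.1)&(Z<.142)&(v<350)))
print('rim',rect((abs(X-.507)<.04)&(abs(Y+.0115)<.04)&(Z>.0625)&(Z<.069)))
E
```

```text
time: 15.45
tool_pos: [0.4927, -0.1909, 0.202]
tool_rot: [0.0, -0.199, 0.98, -0.0]
contact_force: [0.3, 0.1, -0.5]
gripper_width: 0.499
time: 16.45
tool_pos: [0.5024, -0.2231, 0.2018]
tool_rot: [0.0, -0.2, 0.98, -0.0]
contact_force: [0.5, -0.3, -0.2]
gripper_width: 0.502
t 16.45 tcp [ 0.5024 -0.2231  0.2018] head -156.98 tilt [ 0.e+00 -1.e-04 -1.e+00] q6 -144.7 F [ 0.5 -0.3 -0.2] g 0.502 -> rows [14.2  4.5  1.8] 0.02
key (((484.5156555175781, -225.6290283203125), (35.13703155517578, 11.268448829650879), 23.608625411987305), 463, np.float64(0.07882337210232868))
stand (((484.8192138671875, -224.90597534179688), (75.33793640136719, 60.1702995300293), 24.14183235168457), 3511, np.float64(0.0394702909294999))
lever (((519.666259765625, 137.0503387451172), (17.755449295043945, 3.618579864501953), 4.908623695373535), 86, np.float64(0.10295279970487507))
rim (((506.91998291015625, -12.332359313964844), (71.46143341064453, 70.46025085449219), 51.27710723876953), 2296, np.float64(0.06366903400034553))
```

View pics/w6.png

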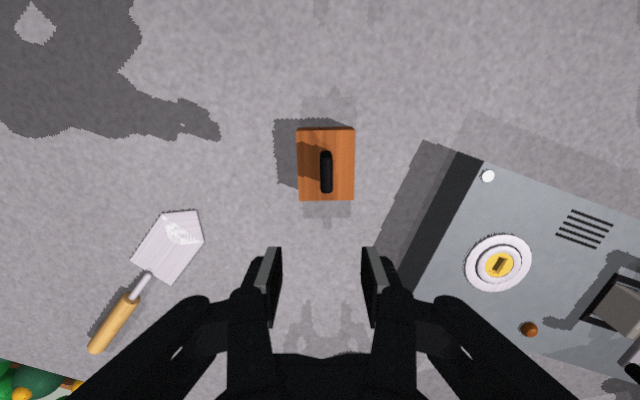

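```bash
python3 -m crank '[16.5,4.9,40,-0.7,50,16.5,4.9,80,-0.7,50,16.5,4.9,120,-0.7,40,16.5,4.9,150,-0.7,40,16.5,4.9,157,-0.7,40,16.5,4.9,157,-0.7,0,16.5,4.9,157,-0.7,0,16.5,4.9,157,-0.7,0,16.5,4.9,157,-0.7,0,16.5,4.9,157,-0.7,0]' && python3 - <<'E'
from h import *
to(.4852,-.225,.045,203.7)
E
```

```text
time: 17.5
tool_pos: [0.4859, -0.2255, 0.046]
tool_rot: [0.001, -0.206, 0.979, -0.001]
contact_force: [0.5, 0.2, -1.0]
gripper_width: 0.132
t 17.5 tcp [ 0.4859 -0.2255  0.046 ] head -156.28 tilt [ 0.0017 -0.0011 -1.    ] q6 -146.6 F [ 0.5  0.2 -1. ] g 0.132 -> rows [0.5 0.8 1. ] 0.02
```

```bash
python3 -m crank '[0,0,-25,0,0,0,0,-55,0,0,0,0,-95,0,0,-15,24,-125,5,0,-35,55,-150,12,0,-55,90,-150,20.4,0,-75,120,-150,20.4,0,-75,120,-150,20.4,0,-75,120,-150,20.4,0,-75,120,-150,20.4,0]' && python3 - <<'E'
from h import *
c=vision.get_calibration('wrist');to(.5064,-.0118,.2,183.3)
im,d=vision.grab_frame('wrist');W=cloud('wrist',d,c)
np.savez('w7.npz',im=im,W=W)
cv2.imwrite('pics/w7.png',cv2.cvtColor(cv2.resize(im[130:350,220:480],None,fx=2.7,fy=2.7,interpolation=cv2.INTER_CUBIC),cv2.COLOR_RGB2BGR))
print(status.state()['tool_pos'])
E
```

```text
time: 18.5
tool_pos: [0.5056, -0.0857, 0.1949]
tool_rot: [-0.0, -0.029, 1.0, -0.0]
contact_force: [0.3, 0.1, -0.1]
gripper_width: 0.128
t 18.5 tcp [ 0.5056 -0.0857  0.1949] head -176.71 tilt [ 0.e+00 -4.e-04 -1.e+00] q6 -111.2 F [ 0.3  0.1 -0.1] g 0.128 -> rows [-5.1 73.8 -5.2] -0.01
[ 0.50551507 -0.08596558  0.19473753]
```

View pics/w7.png

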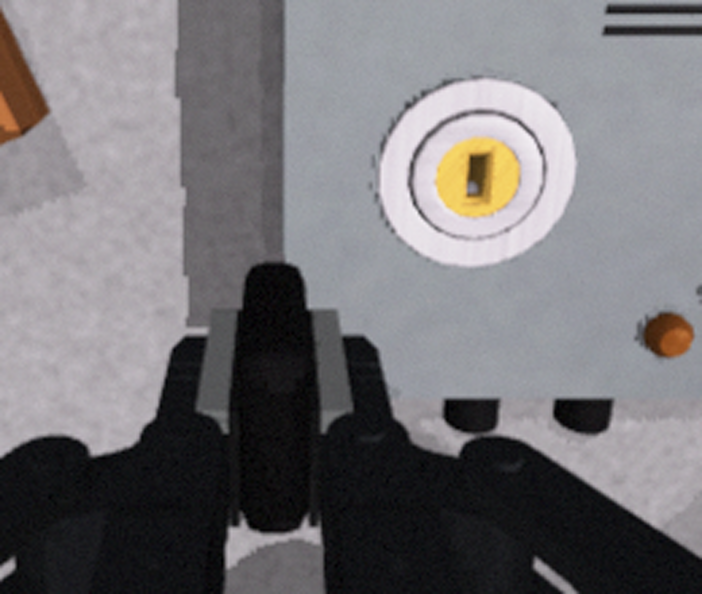

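```bash
cat >> h.py <<'E'
def ray_z(c,u,v,z):
    K=np.array(c["camera_matrix"]);x=(u-K[0,2])/K[0,0];y=(v-K[1,2])/K[1,1];a,b=x,y
    for _ in range(10):
        s=1+c["k1"]*(a*a+b*b);a,b=x/s,y/s
    R=np.array(c["R"]);o=-R.T@np.array(c["t"]);d=R.T@np.array([a,b,1]);return o+d*(z-o[2])/d[2]
E
python3 - <<'E'
from h import *
z=np.load('w7.npz');im=z['im'].astype(int);W=z['W'];X,Y,Z=W[...,0],W[...,1],W[...,2];v,u=np.mgrid[0:400,0:640]
c=vision.get_calibration('wrist')
near=(abs(u-397)<22)&(abs(v-195)<22)
yel=(near&(im[...,0]-im[...,2]>70)).astype(np.uint8)
ct=max(cv2.findContours(yel,cv2.RETR_EXTERNAL,cv2.CHAIN_APPROX_NONE)[0],key=len)
e=cv2.fitEllipse(ct);print('yellow',e,ray_z(c,*e[0],.064).round(4))
print('yellow depth z',np.nanmedian(Z[yel>0]),np.nanmedian(W[yel>0],0))
# dark slot: non yellow or dark brown inside the disc
hull=cv2.fillConvexPoly(np.zeros((400,640),np.uint8),cv2.convexHull(ct),1)
sl=hull&(im[...,0]<170).astype(np.uint8)
q=np.argwhere(sl)[:,::-1];r=cv2.minAreaRect(q.astype(np.float32));print('slot px',r,len(q),ray_z(c,*r[0],.064).round(4))
ring=(abs(u-397)<45)&(abs(v-192)<45)&(im.min(-1)>190)
ct=max(cv2.findContours(ring.astype(np.uint8),cv2.RETR_EXTERNAL,cv2.CHAIN_APPROX_NONE)[0],key=len);e=cv2.fitEllipse(ct)
print('ring',e,ray_z(c,*e[0],.0625).round(4),np.nanmedian(Z[ring]))
print('Zprofile along row', [(k,round(float(Z[196,k]),4)) for k in range(358,440,5)])
k=(abs(u-321)<6)&(v>225)&(v<330)
for a in range(228,330,8):
    q=k&(v>=a)&(v<a+4);print(a,np.nanmedian(W[q],0).round(4),im[q].mean().round())
for vv in (300,310):
  print([(int(uu),W[vv,uu].round(3).tolist()) for uu in range(296,350,4)])
E
```

```text
yellow ((396.5276794433594, 195.1597900390625), (27.972431182861328, 31.021921157836914), 63.03108596801758) [ 0.5064 -0.0124  0.064 ]
yellow depth z 0.06333399181446209 [ 0.50705992 -0.01053622  0.06333399]
slot px ((396.4461975097656, 194.43075561523438), (7.194014072418213, 15.876444816589355), 7.125016689300537) 114 [ 0.5057 -0.0125  0.064 ]
ring ((396.4747009277344, 193.55844116210938), (66.20641326904297, 73.23692321777344), 59.407554626464844) [ 0.5053 -0.0122  0.0625] 0.06289552055568165
Zprofile along row [(358, 0.06), (363, 0.062), (368, 0.0617), (373, 0.0629), (378, 0.0646), (383, 0.0635), (388, 0.0642), (393, 0.042), (398, 0.0576), (403, 0.064), (408, 0.0642), (413, 0.0639), (418, 0.0651), (423, 0.063), (428, 0.0629), (433, 0.0583), (438, 0.0594)]
228 [ 0.4871 -0.0869  0.196 ] 12.0
236 [ 0.4872 -0.0868  0.2058] 9.0
244 [ 0.4871 -0.0869  0.2141] 10.0
252 [ 0.4872 -0.0868  0.2217] 10.0
260 [ 0.4882 -0.0868  0.2266] 18.0
268 [ 0.4911 -0.0867  0.2282] 22.0
276 [ 0.4949 -0.0864  0.2284] 14.0
284 [ 0.499  -0.0862  0.2285] 15.0
292 [ 0.5031 -0.086   0.2284] 14.0
300 [ 0.5072 -0.
[... 284 characters left out ...]
[0.506, -0.088, 0.229]), (320, [0.506, -0.086, 0.229]), (324, [0.506, -0.084, 0.228]), (328, [0.506, -0.083, 0.228]), (332, [0.507, -0.081, 0.227]), (336, [0.504, -0.079, 0.231]), (340, [0.499, -0.079, 0.238]), (344, [0.493, -0.078, 0.245]), (348, [0.492, -0.077, 0.246])]
[(296, [0.494, -0.095, 0.25]), (300, [0.495, -0.094, 0.25]), (304, [0.505, -0.093, 0.237]), (308, [0.51, -0.091, 0.231]), (312, [0.513, -0.089, 0.227]), (316, [0.512, -0.088, 0.228]), (320, [0.511, -0.086, 0.229]), (324, [0.512, -0.084, 0.228]), (328, [0.512, -0.082, 0.227]), (332, [0.513, -0.08, 0.226]), (336, [0.509, -0.079, 0.231]), (340, [0.502, -0.078, 0.24]), (344, [0.494, -0.078, 0.25]), (348, [0.493, -0.077, 0.25])]
```

```bash
python3 -m crank '[-3,36,10,0,0,-5.2,73.3,20,0,0,-5.2,73.3,50,0,0,-5.2,73.3,75,0,0,-5.2,73.3,85,0,0,-5.2,73.3,85,0,0,-5.2,73.3,85,0,0,-5.2,73.3,85,0,0,-5.2,73.3,85,0,0,-5.2,73.3,85,0,0]' && python3 - <<'E'
from h import *
c=vision.get_calibration('wrist');to(.5072,-.0122,.0714,183.3)
im,d=vision.grab_frame('wrist');W=cloud('wrist',d,c)
np.savez('w8.npz',im=im,W=W)
X,Y,Z=W[...,0],W[...,1],W[...,2];v,u=np.mgrid[0:400,0:640]
for a in (240,280,300):
    q=(abs(u-321)<6)&(v>=a)&(v<a+4);print(a,np.nanmedian(W[q],0).round(4))
cv2.imwrite('pics/w8.png',cv2.cvtColor(cv2.resize(im[150:330,220:420],None,fx=3,fy=3,interpolation=cv2.INTER_CUBIC),cv2.COLOR_RGB2BGR))
E
```

```text
time: 19.55
tool_pos: [0.5072, -0.0118, 0.1108]
tool_rot: [0.001, -0.029, 1.0, -0.0]
contact_force: [0.6, -0.0, -0.6]
gripper_width: 0.131
t 19.55 tcp [ 0.5072 -0.0118  0.1108] head -176.7 tilt [ 1.8e-03 -3.0e-04 -1.0e+00] q6 -103.0 F [ 0.6 -0.  -0.6] g 0.131 -> rows [ 0.1 -0.3 39.4] 0.0
240 [ 0.4888 -0.0129  0.1262]
280 [ 0.4985 -0.0124  0.1445]
300 [ 0.5089 -0.0118  0.1443]
```

View pics/w8.png

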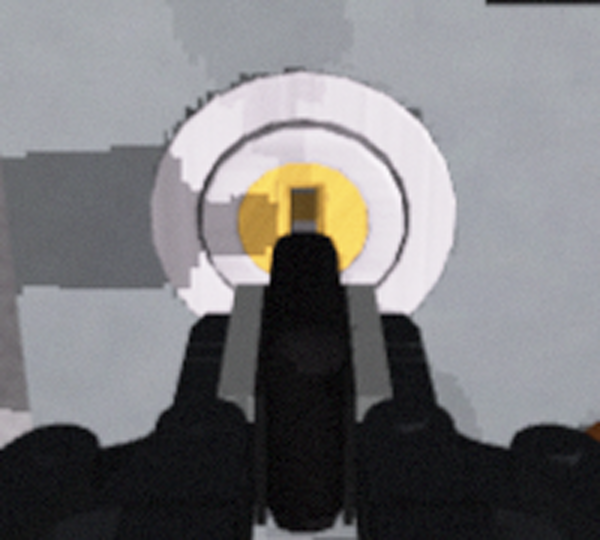

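```bash
python3 -m crank '[0.4,-0.3,4,0,0,0.4,-0.3,8,0,0,0.4,-0.3,10,0,0,0.4,-0.3,12,0,0,0.4,-0.3,14,0,0,0.4,-0.3,16,0,0,0.4,-0.3,18,0,0,0.4,-0.3,19,0,0,0.4,-0.3,19,0,0,0.4,-0.3,19,0,0]' && python3 - <<'E'
from h import *
to(.5072,-.0122,.0714,183.3)
E
```

```text
time: 20.6
tool_pos: [0.5062, -0.0119, 0.0908]
tool_rot: [0.0, -0.029, 1.0, 0.0]
contact_force: [-0.5, -0.6, -0.5]
gripper_width: 0.133
t 20.6 tcp [ 0.5062 -0.0119  0.0908] head -176.69 tilt [ 1.e-04  0.e+00 -1.e+00] q6 -103.1 F [-0.5 -0.6 -0.5] g 0.133 -> rows [-0.9 -0.3 19.4] 0.01
```

```bash
python3 -m crank '[1,0,2,0,0,-1,0,4,0,0,1,0,6,0,0,-1,0,8,0,0,1,0,10,0,0,-1,0,12,0,0,1,0,14,0,0,-1,0,16,0,0,1,0,17,0,0,-1,0,18,0,0]' && python3 - <<'E'
from h import *
to(.5072,-.0122,.0714,183.3)
E
```

```text
time: 21.6
tool_pos: [0.5067, -0.0119, 0.0723]
tool_rot: [-0.0, -0.029, 1.0, 0.0]
contact_force: [0.8, -0.4, -0.3]
gripper_width: 0.131
t 21.6 tcp [ 0.5067 -0.0119  0.0723] head -176.69 tilt [-9.e-04  0.e+00 -1.e+00] q6 -103.1 F [ 0.8 -0.4 -0.3] g 0.131 -> rows [-0.4 -0.4  0.9] 0.01
```

```bash
python3 -m crank '[1,0,1,0,0,-1,0,1.5,0,0,1,0,2,0,0,-1,0,2.5,0,0,0,0,3,0,0,0,0,3,0,0,0,0,3,0,0,0,0,3,0,0,0,0,3,0,0,0,0,3,0,0]' && python3 - <<'E'
from h import *
c=vision.get_calibration('wrist');to(.5072,-.0122,.0714,183.3)
im,d=vision.grab_frame('wrist');W=cloud('wrist',d,c);X,Y,Z=W[...,0],W[...,1],W[...,2];v,u=np.mgrid[0:400,0:640]
for a in (240,280,300):
    q=(abs(u-321)<6)&(v>=a)&(v<a+4);print(a,np.nanmedian(W[q],0).round(4))
E
```

```text
time: 22.6
tool_pos: [0.5073, -0.0119, 0.0708]
tool_rot: [-0.0, -0.029, 1.0, -0.0]
contact_force: [-2.6, 0.1, 7.1]
gripper_width: 0.13
t 22.6 tcp [ 0.5073 -0.0119  0.0708] head -176.68 tilt [-3.e-04 -1.e-04 -1.e+00] q6 -103.1 F [-2.6  0.1  7.1] g 0.13 -> rows [ 0.2 -0.3 -0.6] 0.02
240 [ 0.4889 -0.013   0.0856]
280 [ 0.4988 -0.0125  0.1044]
300 [ 0.5089 -0.0119  0.1044]
```

```bash
python3 -m crank '[0,0,0,8.5,0,0,0,0,17,0,0,0,0,25.5,0,0,0,0,34,0,0,0,0,42.5,0,0,0,0,51,0,0,0,0,59.5,0,0,0,0,68,0,0,0,0,76,0,0,0,0,84,0]' && python3 -m crank '[0,0,0,5,0,0,0,0,9,0,0,0,0,11,0,0,0,0,11,0,0,0,0,11,0,0,0,0,11,0,0,0,0,11,0,0,0,0,11,0,0,0,0,11,0,0,0,0,11,0]' && python3 - <<'E'
from h import *
c=vision.get_calibration('wrist');to(.5072,-.0122,.0714,88)
print(status.state()['ft_torque'])
im,d=vision.grab_frame('wrist');W=cloud('wrist',d,c);X,Y,Z=W[...,0],W[...,1],W[...,2];v,u=np.mgrid[0:400,0:640]
m=(abs(u-321)<30)&(v>250)&(Z>.1)&(Z<.109)&(abs(X-.507)<.03)&(abs(Y+.012)<.03)&(im.max(-1)<60)
print(cv2.minAreaRect((W[m][:,:2]*1000).astype(np.float32)),np.median(Z[m]))
for a in (240,280,300):
    q=(abs(u-321)<6)&(v>=a)&(v<a+4);print(a,np.nanmedian(W[q],0).round(4))
cv2.imwrite('pics/w9.png',cv2.cvtColor(im,cv2.COLOR_RGB2BGR))
E
```

```text
time: 23.65
tool_pos: [0.507, -0.0128, 0.0708]
tool_rot: [0.0, 0.649, 0.761, -0.001]
contact_force: [-4.3, -2.9, 9.1]
gripper_width: 0.133
time: 24.65
tool_pos: [0.5069, -0.0128, 0.0708]
tool_rot: [0.0, 0.717, 0.697, -0.001]
contact_force: [-4.1, -2.2, 9.1]
gripper_width: 0.133
t 24.65 tcp [ 0.5069 -0.0128  0.0708] head 88.37 tilt [-0.0017 -0.0022 -1.    ] q6 -8.1 F [-4.1 -2.2  9.1] g 0.133 -> rows [ 0.6  0.3 -0.6] 0.37
[-0.48374085  0.7092314   0.18192664]
((507.573974609375, -11.382730484008789), (15.474743843078613, 35.563106536865234), 0.09659821540117264) 0.10398393787932939
240 [0.5076 0.006  0.0861]
280 [ 0.5074 -0.0037  0.1043]
300 [ 0.5071 -0.0141  0.1043]
```

View pics/w9.png

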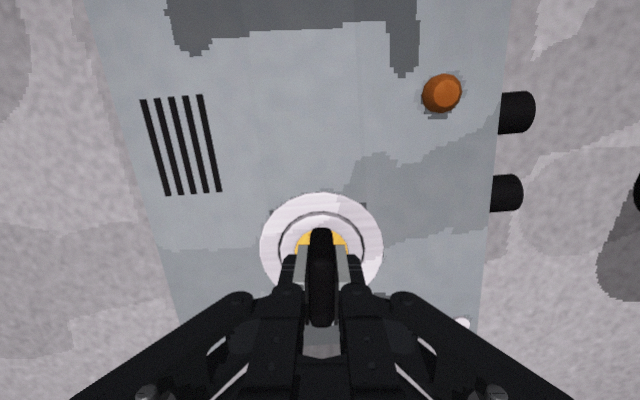

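```bash
python3 -m crank '[0,0,0,2,0,0,0,0,4,0,0,0,0,4,0,0,0,0,4,0,0,0,0,4,0,0,0,0,4,0,0,0,0,4,0,0,0,0,4,0,0,0,0,4,0,0,0,0,4,0]' && python3 - <<'E'
from h import *
to(.5072,-.0122,.0714,88);print(status.state()['ft_torque'])
im,d=vision.grab_frame('top');W=cloud('top',d);X,Y,Z=W[...,0],W[...,1],W[...,2]
m=(abs(X-.5)<.09)&(abs(Y-.146)<.03)&(Z>.1)&(Z<.145)
print('lever',cv2.minAreaRect((W[m][:,:2]*1000).astype(np.float32)),m.sum())
for n in('seedling_pot','feed_bottle','trowel'):
    r=regions_of('top',n)
    if r: print(n,r[0]['extent'])
E
```

```text
time: 25.7
tool_pos: [0.5068, -0.0126, 0.0708]
tool_rot: [0.0, 0.741, 0.672, -0.001]
contact_force: [-4.2, -1.4, 8.6]
gripper_width: 0.129
t 25.7 tcp [ 0.5068 -0.0126  0.0708] head 84.42 tilt [-0.0019 -0.002  -1.    ] q6 -4.1 F [-4.2 -1.4  8.6] g 0.129 -> rows [ 0.5  0.4 -0.6] -3.58
[-0.29940375  0.74589282  0.54348436]
lever ((494.3600158691406, 141.53004455566406), (109.9782485961914, 18.437984466552734), 2.3382391929626465) 320
seedling_pot [340.2, 144.9, 37.3, 37.9]
feed_bottle [160.4, 201.8, 47.7, 32.7]
trowel [481.7, 166.6, 35.4, 94.3]
```

```bash
python3 -c "
from h import *
print(order.job_done())
s=status.state();print(s['time'],s['contact_force'],s['ft_torque'],s['gripper_width'])"
```

```text
the job is handed in; nothing more can be done
None
the job is handed in; nothing more can be done
```

I seated the relay, shut the lever, and put the key fully home and turned it clockwise to its stop. I handed the job in at about 26 s with the gripper still holding the key. `job_done()` gives no verdict, so what follows rests on my own checks.

- **Relay:** its top measured 96 mm above the bench against 97 mm expected. It was within about 1 mm of the pocket centre, and pressing on it met the pocket floor with about 12 N.
- **Lever:** the knob met its stop with about 6.5 N. At the end the top camera put the lever at 2.3° and the controller's own axis at about 3.3°, so it is shut within measuring error.
- **Key:** it slid in with a 1 mm wiggle and no sticking. The top of its head measured 104.4 mm against 105 mm when home, with 7 to 9 N holding it down.
- **Turn:** I turned the tool about 99°. The torque rose from 0.18 to 0.54 N m over the last 4°, which shows the cylinder is on its stop. The fingers were 11 mm apart on the 12 mm head, so the key was still gripped.
- **Bystanders:** the pot, bottle and trowel showed up in the top camera within about 3 pixels of where they started.

One reading disagreed: a tool-position reading, taken before the arm had settled, left my first approach over the pocket about 10 mm short. I saw it in the wrist picture and corrected it before inserting the relay.

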